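# Fit and lock the desiccant cartridge of the sample dry box

## Robot

A 6-joint arm with a two-finger parallel gripper is mounted at the origin on the work surface. World frame = base frame: x ahead of the robot, y to its left, z up, the work surface at z = 0. Lengths are in mm, angles in degrees, forces in N, time in s.
With the tool pointing down it reaches from about 300 to 850 mm from the base axis. Payload 4.2 kg.
Tool frame: the origin (TCP) lies on the centre line of the jaws, within the pads' length; the fingertips stand 14 mm ahead of it and the grasp point (between the pads) lies 5 mm behind it; z points along the fingers, y is the line along which they close (so a half turn about z gives the same grasp; the last joint's range is limited). The gripper opens to 91 mm and grips with 3 to 60 N. Pads are 32 mm wide; open, the fingers measure 118 mm over their backs; the gripper's body (76 mm by 178 mm) begins 60 mm behind the grasp point.
Start: joints at [65.947, 18.312, 89.639, -0, 72.044, -1.146], TCP at [223.813, 529.669, 227.976] pointing down, gripper open.
Joint ranges: [-177.97, 177.97], [-48.28, 115.42], [12.27, 149.76], [-77.06, 257.06], [2.81, 150.46], [-146.56, 146.56]. Speed limits (degrees/s): [147.25, 147.25, 180, 180, 180, 180].

## Interface

Orientations are given as [roll, pitch, yaw] about the fixed x, y, z axes, in that order (R = Rz(yaw) Ry(pitch) Rx(roll)).
In Python, from workcell import env gives the robot as it stands.
- The arm moves only by the tool arm_command, never from a script. Its argument "motion" is a list of rows, each an object with "offset": the shift along the tool's x, y, z in m, a list of three; "spin": the turn about the tool's z in rad. In form: [{"offset": [tx, ty, tz], "spin": spin}, ...]. A call has 1 to 5 rows; each row shifts and turns the commanded pose from where the row before left it, along the tool's axes as they then stand; what a row does not reach is not made up. A row lasts 1/8 s, in which the tool goes at most 62.5 mm and 10.7 degrees, less where a joint would pass 70% of its speed; a pose out of reach is approached as far as the arm can. A call with a gripper value outside its range is refused whole. "jaw" is the finger opening in m, from 0 to 0.0912, set as the call begins (left out, the last holds). The fingers move at their own pace and stop on an object; "newtons" is the grip in N (left out, the last holds). Time passes only in rows, so rows that do not move let the fingers close. It gives the time, the measured TCP pose, the force, the opening and the grip force at its end, in the units of the state.
- env.state(): the state, without advancing time (a new reading comes with each control period).
- env.grab_frame(name): name is "scene" or "top"; returns (picture, depth): 420x560x3 uint8, blue, green, red; 420x560 float32, mm along the optical axis (not along the pixel's ray), 0 where there is no reading.
- env.camera_model(name): a dict with "fx", "fy", "cx", "cy" (pixels), "eye" and "rotation" of the camera in the world. Camera axes: x right, y down, z forward; pixel columns grow to the right and rows downward; lengths in mm; the calibration is good to about 2 mm. A picture is of the moment at which its call begins. camera_model takes no time and is no camera call.
- env.job_done(): hands the job in; it is judged then, once.
Trained networks look in the newest picture that a camera, given by its name, has taken for a name from the list of things; names that differ only in an ending like _2 or _b are one class to them, and where a whole thing is asked for, a point or a joint stands for the part that bears it (a point fixed in the world has none). Each returns a list of dicts, best first, with "score" (0 to 1); they miss things now and then, are a little off and sometimes report something else, mostly with a low value. They report only what shows in the picture. A call takes as long as a camera call.
- env.boxes_of(camera, target): "bbox" ([left, top, right, bottom] in pixels, round what is visible of it).
- env.pinpoint(camera, target): "location" ([column, row] in pixels: a listed point, or the origin of a listed thing).
The state is a dict: "time_s": time; "qpos": joint angles; "qvel": joint speeds; "effort": joint torques, N m; "ee_pos": TCP position; "ee_rot": TCP orientation; "force": force on the tool from outside, world axes, zero at the start; "torque": the same for the moment, N m; "gripper_width": finger opening in mm; "gripper_force": force on a finger pad.
Only numpy, scipy, OpenCV 4.12 (cv2) and the standard library are available. Lean on these libraries where they do the work, as an engineer would, in place of code of your own. Each camera call takes 0.05 s, during which the arm holds its last target. There are 200 camera calls.

## Task

Take the desiccant cartridge with the two side lugs and the bar grip out of the steel tray, push it gently down into the bayonet socket on the grey dry box and twist it a quarter turn clockwise (seen from above) so that it locks, then let go of it. Do not force it, and leave the plain plug with the round knob standing where it is.

Things in the scene. Friction and masses are not known exactly. Their poses are not given: they have to be found in the camera images.
- cartridge: White plastic desiccant cartridge, 68 mm tall, 0.12 to 0.2 kg, standing in the tray. Origin: centre of its underside, z up. Shank 36 mm diameter from z 0 to 36 (foot chamfered to 31 mm over 4 mm); two lugs along +x and -x, 8 mm wide, out to 25 mm from the axis, z 10 to 16; flange 60 mm diameter, z 36 to 42; bar grip on top. A half turn makes no difference.
- bar (a point): Middle of the cartridge's bar grip, 55 mm above its underside, axes as the cartridge. The bar is 50 mm long (x), 14 mm thick (y), from 42 to 68 mm above the underside, in line with the lugs.
- plain_plug: The other white plug in the tray: no lugs, black sealing rings, a round knob 28 mm in diameter instead of the bar; 58 mm tall, 36 mm shank, 60 mm flange. Origin at the centre of its underside. It may stand at either end of the tray; not to be moved (3 cm at most).
- tray: Shallow steel tray 150 x 270 x 16 mm, fixed, floor and walls 4 mm thick; origin under its centre, long side along y. The cartridge and the plain plug stand at its two ends, about 130 mm apart; a marker pen 16 mm thick lies loose between them.
- dry_box: Grey dry box 246 x 166 mm, 60 mm high, fixed; origin under its centre, long side along x. A metal bayonet socket stands on its lid; a small jar and a round dial near its far (+x) end. Contact force between the cartridge and the box or its socket must stay below 60 N.
- socket (a point): Centre of the socket's mouth, level with its rim, 102 mm above the table; axes as the box. Ring 70 mm outside, 42 mm tall, bore 38 mm. Two slots 12 mm wide, out to 27 mm from the axis, along about +x and -x: they may really lie up to 0.6 rad (35 degrees) either way, not shown by this pose. Lugs that miss them stop on the rim, underside 10 mm below it; feel for the drop.
- locked (a point): Where the centre of the cartridge's underside is when locked: 30 mm below the socket's mouth. An ejector spring is met 20 mm below the mouth (3 N), 7.5 N at 30 mm, 10 N at 36 mm, where the flange meets the rim. Lugs turn only when deeper than 33 mm, clockwise from above, 90 degrees from the slots to a stop; let go there, the spring lifts it 3 mm into lock. The ring itself never turns.

How it is judged:
By the outcome, as a careful person would: the job done as asked, in the order asked, and still so for the second after the job is handed in, with the robot touching nothing.
It also fails if it takes over 72 s, if anything falls off the work surface, if the arm or the gripper's body presses on something with over 40 N, if the wrist force passes 120 N, or if a joint passes its speed limit or range.

## Working session

There is one attempt and no reset: what is moved stays moved. The work goes in short steps, Python scripts to look and compute and a tool call to move; the robot and the scene stay as the last step left them, time stands still between calls to the robot, and variables do not carry over. Pictures are saved under pics/ and viewed, at most 10 in all, crops included, and the job is handed in when it is done.

Besides the shell and the picture viewer there is one more tool, called after "Request:" in YAML: its name, and indented under it one key for each argument. arm_command: Moves the arm, as the interface text tells. Its arguments: {"type":"object","properties":{"motion":{"type":"array"},"jaw":{"type":"number"},"newtons":{"type":"number"}},"required":["motion"]}

```bash
mkdir -p pics && cat > h.py <<'E'
import numpy as np, cv2
from workcell import env
def ray(cam,px):
    m=env.camera_model(cam); R=np.array(m["rotation"]); 
    d=R@np.array([(px[0]-m["cx"])/m["fx"],(px[1]-m["cy"])/m["fy"],1.]); return np.array(m["eye"]),d
def at_z(cam,px,z):
    e,d=ray(cam,px); return e+d*(z-e[2])/d[2]
def cloud(cam,depth):
    m=env.camera_model(cam); v,u=np.mgrid[:420,:560]
    P=np.stack([(u-m["cx"])/m["fx"]*depth,(v-m["cy"])/m["fy"]*depth,depth],-1)
    return P@np.array(m["rotation"]).T+np.array(m["eye"])
E
python3 - <<'E'
from h import *
np.set_printoptions(precision=1,suppress=True)
s=env.state(); print({k:np.round(v,2) for k,v in s.items()})
for c in ("top","scene"):
    im,d=env.grab_frame(c); cv2.imwrite(f"pics/{c}0.png",im); np.save(f"pics/{c}0.npy",d)
    m=env.camera_model(c); print(c,np.array(m["eye"]),np.array(m["rotation"]).ravel(),m["fx"])
    for t,z in (("bar",59),("cartridge",4),("plain_plug",4),("tray",0),("socket",102),("dry_box",0)):
        for r in env.pinpoint(c,t)[:2]: print(c,t,r["score"],np.array(r["location"]),at_z(c,r["location"],z))
E
```

```text
{'time_s': np.float64(0.0), 'qpos': array([66. , 18.4, 89.7, -0. , 72. , -1.1]), 'qvel': array([ 0. , -0. , -0. ,  0.1,  0. , -0. ]), 'effort': array([ -0. , -41.2, -23.2,   0.1,   0.1,  -0. ]), 'ee_pos': array([223.6, 529.2, 227.1]), 'ee_rot': array([-179.9,   -0. ,  157.1]), 'force': array([-0.6, -0.8, -0.7]), 'torque': array([-0.1, -0. ,  0. ]), 'gripper_force': np.float64(0.0), 'gripper_width': np.float64(91.23)}
top [500.3 -20.7 980.3] [-175.3   -1.4  -90.6] 417.3524493821256Traceback (most recent call last):
  File "<stdin>", line 8, in <module>
  File "h.py", line 7, in at_z
    e,d=ray(cam,px); return e+d*(z-e[2])/d[2]
                                         ~^^^
IndexError: invalid index to scalar variable.
```

```bash
sed -i 's/^from workcell/from scipy.spatial.transform import Rotation\nfrom workcell/; s/np.array(m\["rotation"\])/Rotation.from_euler("xyz",m["rotation"],degrees=True).as_matrix()/' h.py
python3 - <<'E'
from h import *
np.set_printoptions(precision=1,suppress=True)
for c in ("top","scene"):
    im,d=env.grab_frame(c); cv2.imwrite(f"pics/{c}0.png",im); np.save(f"pics/{c}0.npy",d)
    m=env.camera_model(c); print(c,np.array(m["eye"]),m["rotation"],m["fx"])
    for t,z in (("bar",59),("cartridge",4),("plain_plug",4),("tray",0),("socket",102),("dry_box",0)):
        for r in env.pinpoint(c,t)[:2]: print(c,t,round(r["score"],2),np.array(r["location"]),at_z(c,r["location"],z))
E
```

```text
top [500.3 -20.7 980.3] [-175.3   -1.4  -90.6] 417.3524493821256
top bar 0.94 [310.3 208.5] [ 577.  -118.6   59. ]
top cartridge 0.66 [309.3 211.7] [ 574.1 -122.     4. ]
top plain_plug 0.71 [335.4 218. ] [ 558.7 -183.3    4. ]
top tray 0.96 [332.3 217.2] [ 560.9 -176.6    0. ]
top dry_box 0.6 [152.5 206.3] [590.3 245.4   0. ]
scene [1001.   270.7  732. ] [-141.    -0.5  127.1] 393.1599627897169
scene bar 0.57 [250.7 199.2] [ 583.2 -121.1   59. ]
scene cartridge 0.73 [252.4 212.8] [ 578.9 -123.1    4. ]
scene cartridge 0.21 [215.8 182. ] [ 558.8 -258.9    4. ]
scene plain_plug 0.66 [217.6 182. ] [ 556.  -255.3    4. ]
scene tray 0.66 [233.9 198.3] [ 569.2 -189.8    0. ]
scene socket 0.9 [425.6 267. ] [539.7 264.6 102. ]
scene socket 0.7 [250.7 198.3] [607.9 -97.7 102. ]
scene dry_box 0.64 [391.9 306.2] [590.4 247.4   0. ]
```

View pics/top0.png

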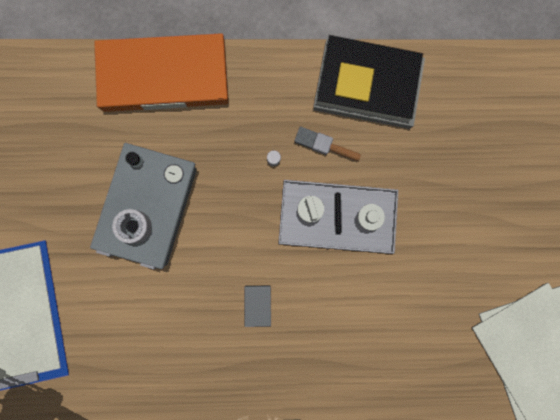

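View pics/scene0.png

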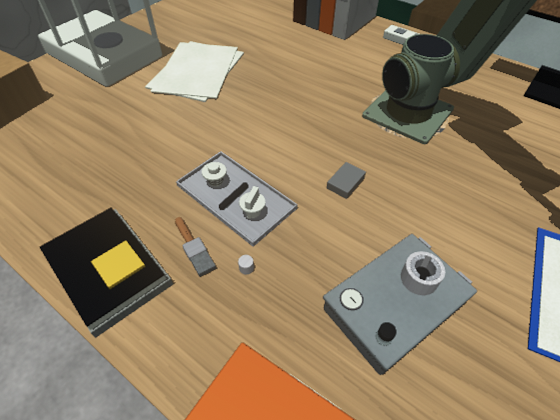

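```bash
python3 - <<'E'
from h import *
np.set_printoptions(precision=1,suppress=True)
im=cv2.imread("pics/top0.png"); sc=cv2.imread("pics/scene0.png")
cr=lambda i,x,y,r=25:cv2.resize(i[y-r:y+r,x-r:x+r],(380,290+90),interpolation=cv2.INTER_CUBIC)
cv2.imwrite("pics/z1.png",cv2.resize(np.hstack([cr(im,310,209),cr(im,130,226)]),(780,390)))
d=np.load("pics/top0.npy"); P=cloud("top",d)
def reg(x,y,r=22):
    m=np.zeros(d.shape,bool); m[y-r:y+r,x-r:x+r]=1; return m&(d>0)
Z=P[...,2]
def rect(name,m):
    pts=P[m][:,:2]; print(name,m.sum(),pts.mean(0),P[m][:,2].mean(),cv2.minAreaRect(pts.astype(np.float32)),
      cv2.minEnclosingCircle(pts.astype(np.float32)))
print("bar Z",np.sort(Z[reg(310,209)])[-30:])
rect("bar",reg(310,209)&(Z>62)); rect("flange",reg(310,209)&(Z>38)&(Z<56))
rect("ring",reg(130,226)&(Z>96)&(Z<110)); 
m=np.zeros(d.shape,bool); m[130:280,80:205]=1; rect("lid",m&(Z>54)&(Z<66)); rect("knob",reg(371,217)&(Z>50))
mt=np.zeros(d.shape,bool); mt[170:260,270:405]=1; rect("pen",mt&(Z>12)&(Z<30))
dS=np.load("pics/scene0.npy"); Q=cloud("scene",dS); zz=Q[...,2]
P=Q; d=dS
rect("S ring",reg(425,268)&(zz>96)&(zz<110)); rect("S bar",reg(252,200)&(zz>66))
E
```

```text
bar Z [72.5 72.5 72.5 72.5 72.7 72.7 72.8 72.8 72.8 72.8 72.9 72.9 72.9 73.
 73.5 73.6 73.6 73.7 73.7 73.8 73.9 73.9 73.9 74.  74.1 74.2 74.3 74.3
 74.4 74.5]
bar 150 [ 577.6 -119.9] 71.04822224568355 ((577.8233032226562, -120.14947509765625), (48.98000717163086, 14.119185447692871), 17.380006790161133) ((577.5272827148438, -119.49689483642578), 24.579204559326172)
flange 387 [ 577.4 -119.4] 45.66926244051384 ((578.2508544921875, -120.63826751708984), (56.94749069213867, 56.97214889526367), 89.86051940917969) ((578.1517944335938, -120.2037124633789), 29.804540634155273)
ring 628 [540.6 266. ] 101.23062395380113 ((540.9617309570312, 266.3063659667969), (69.69856262207031, 69.95478820800781), 11.64317798614502) ((540.5982055664062, 266.5028076171875), 35.912967681884766)
lid 7268 [589.1 247.8] 59.54513166482007 ((586.7615356445312, 252.14620971679688), (166.442626953125, 249.8612518310547), 73.2768783569336) ((588.55908203125, 252.2515869140625), 145.82168579101562)
knob 131 [ 558.4 -255.7] 60.54429151184445 ((558.7463989257812, -256.65789794921875), (26.673364639282227, 27.02676773071289), 20.479001998901367) ((560.8187255859375, -257.1669616699219), 15.780488014221191)
pen 885 [ 564.4 -191. ] 15.93553746151675 ((562.4758911132812, -188.65879821777344), (270.21697998046875, 150.02865600585938), 84.54754638671875) ((560.877685546875, -187.72091674804688), 152.4747314453125)
S ring 773 [542.4 264.8] 101.91377945615278 ((540.3741455078125, 263.9521484375), (71.54439544677734, 69.65508270263672), 30.65915870666504) ((540.120849609375, 264.0431823730469), 36.47904586791992)
S bar 127 [ 579.6 -120.5] 71.60178875060998 ((578.8864135742188, -121.75196838378906), (49.31772994995117, 14.208988189697266), 16.73038673400879) ((578.779541015625, -121.396484375), 24.817340850830078)
```

View pics/z1.png

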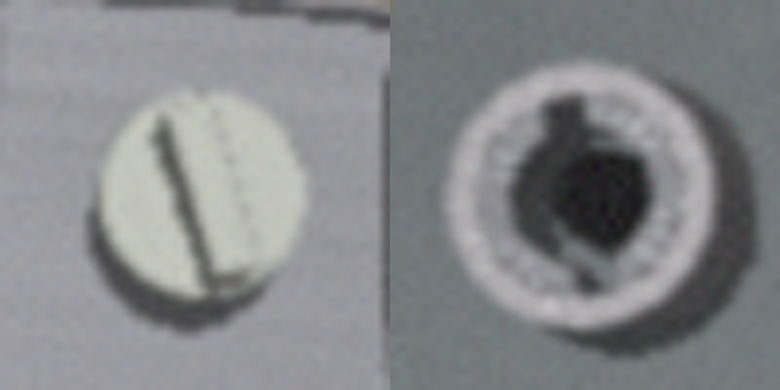

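Request:
arm_command:
  motion:
    - {"offset": [-0.039,-0.031,0],"spin": 0}
    - {"offset": [-0.039,-0.031,0],"spin": 0}
    - {"offset": [-0.039,-0.031,0],"spin": 0}
    - {"offset": [-0.039,-0.031,0],"spin": 0}
    - {"offset": [-0.039,-0.031,0],"spin": 0}
  jaw: 0.06
  newtons: 40

```text
time_s: 1.42
ee_pos: [343.7, 309.6, 228.2]
ee_rot: [180.0, 0.0, 157.1]
force: [0.3, -0.0, -0.5]
gripper_width: 60.0
gripper_force: 0.0
```

Request:
arm_command:
  motion:
    - {"offset": [-0.039,-0.031,0],"spin": 0}
    - {"offset": [-0.039,-0.031,0],"spin": 0}
    - {"offset": [-0.039,-0.031,0],"spin": 0}
    - {"offset": [-0.039,-0.031,0],"spin": 0}
    - {"offset": [-0.039,-0.031,0],"spin": 0}

```text
time_s: 2.05
ee_pos: [463.1, 90.8, 228.2]
ee_rot: [180.0, 0.0, 157.1]
force: [0.4, 0.1, 0.3]
gripper_width: 60.2
gripper_force: 0.0
```

```bash
cat >> h.py <<'E'
def need(x,y,z,yaw):
    s=env.state(); p=s["ee_pos"]; a=np.radians(s["ee_rot"][2]); c,q=np.cos(a),np.sin(a); dx,dy=x-p[0],y-p[1]
    print("t",s["time_s"],"pos",np.round(p,1),np.round(s["ee_rot"],1),"F",np.round(s["force"],1),"T",np.round(s["torque"],2),"w",s["gripper_width"],"j",np.round(s["qpos"],0))
    print("tool mm",np.round([dx*c+dy*q,dx*q-dy*c,p[2]-z],1),"spin",round(float(np.radians((s["ee_rot"][2]-yaw+180)%360-180)),3))
E
python3 - <<'E'
from h import *
np.set_printoptions(precision=0,suppress=True,linewidth=200)
for c,ctr in (("top",(540.8,266.4)),("scene",(540.3,264.0))):
    P=cloud(c,np.load(f"pics/{c}0.npy")); P=P[np.load(f"pics/{c}0.npy")>0]; q=P[:,:2]-ctr; r=np.hypot(*q.T); a=np.degrees(np.arctan2(q[:,1],q[:,0]))
    for lo in range(-180,180,10):
        m=(a>=lo)&(a<lo+10)&(r>20.5)&(r<26.5)
        print(lo,m.sum(),(P[m][:,2].mean() if m.any() else 0).__round__(),end=" | ")
    print()
need(578.3,-120.8,110,197)
E
```

```text
-180 1 100 | -170 0 0 | -160 3 101 | -150 5 101 | -140 5 101 | -130 6 101 | -120 6 102 | -110 6 101 | -100 6 101 | -90 6 102 | -80 5 101 | -70 6 101 | -60 5 102 | -50 7 101 | -40 4 101 | -30 7 101 | -20 6 102 | -10 3 102 | 0 0 0 | 10 1 58 | 20 19 83 | 30 6 88 | 40 7 101 | 50 6 102 | 60 6 95 | 70 6 101 | 80 8 87 | 90 10 85 | 100 10 80 | 110 12 84 | 120 8 81 | 130 8 90 | 140 7 96 | 150 8 90 | 160 11 79 | 170 12 93 | 
-180 1 78 | -170 2 81 | -160 2 103 | -150 7 99 | -140 4 102 | -130 7 102 | -120 6 102 | -110 5 103 | -100 5 103 | -90 6 102 | -80 5 104 | -70 8 103 | -60 7 102 | -50 6 102 | -40 7 102 | -30 7 102 | -20 5 103 | -10 5 103 | 0 0 0 | 10 0 0 | 20 3 99 | 30 8 103 | 40 7 103 | 50 6 102 | 60 8 102 | 70 9 102 | 80 4 102 | 90 7 103 | 100 4 102 | 110 7 102 | 120 6 103 | 130 8 98 | 140 8 92 | 150 7 101 | 160 9 102 | 170 7 97 | 
t 2.05 pos [463.  91. 228.] [180.   0. 157.] F [0. 0. 0.] T [ 0. -0. -0.] w 60.2063441915745 j [ 10.   9. 102.   0.  69. -57.]
tool mm [-188. -150.  118.] spin -0.697
```

Request:
arm_command:
  motion:
    - {"offset": [-0.0376,-0.03,0],"spin": 0}
    - {"offset": [-0.0376,-0.03,0],"spin": 0}
    - {"offset": [-0.0376,-0.03,0],"spin": 0}
    - {"offset": [-0.0376,-0.03,0],"spin": 0}
    - {"offset": [-0.0376,-0.03,0],"spin": 0}

```text
time_s: 2.68
ee_pos: [577.9, -120.5, 228.0]
ee_rot: [180.0, 0.0, 157.1]
force: [1.0, 0.0, 0.5]
gripper_width: 60.0
gripper_force: 0.0
```

Request:
arm_command:
  motion:
    - {"offset": [0,0,0.03],"spin": -0.174}
    - {"offset": [0,0,0.03],"spin": -0.174}
    - {"offset": [0,0,0.03],"spin": -0.174}
    - {"offset": [0,0,0.028],"spin": -0.174}
    - {"offset": [0,0,0],"spin": 0}

```text
time_s: 3.3
ee_pos: [575.7, -118.7, 108.0]
ee_rot: [179.9, -0.2, -163.1]
force: [-0.4, 0.8, 0.2]
gripper_width: 60.4
gripper_force: 0.0
```

```bash
python3 - <<'E'
from h import *
need(578.3,-120.8,63,197)
im,d=env.grab_frame("scene"); cv2.imwrite("pics/s1.png",cv2.resize(im[100:270,150:350],(800,600)))
for lo_ctr,c in (((540.8,266.4),"top"),((540.3,264.0),"scene")):
    P=cloud(c,np.load(f"pics/{c}0.npy")); P=P[np.load(f"pics/{c}0.npy")>0]; q=P[:,:2]-lo_ctr; r=np.hypot(*q.T); a=np.degrees(np.arctan2(q[:,1],q[:,0]))
    m=(r>21)&(r<26.5)&(P[:,2]>97); a=np.sort((a[m]+90)%360-90)
    g=np.diff(a); i=np.argsort(g)[-4:]; print(c,[(a[k].round(),a[k+1].round()) for k in i])
E
```

```text
t 3.3 pos [ 575.7 -118.7  108. ] [ 179.9   -0.2 -163.1] F [-0.4  0.8  0.2] T [0.04 0.06 0.03] w 60.41250480709444 j [ -13.   25.   97.    0.   58. -120.]
tool mm [-1.9 -2.8 45. ] spin -0.003
top [(np.float64(263.0), np.float64(268.0)), (np.float64(82.0), np.float64(86.0)), (np.float64(181.0), np.float64(208.0)), (np.float64(-5.0), np.float64(27.0))]
scene [(np.float64(-63.0), np.float64(-58.0)), (np.float64(-86.0), np.float64(-81.0)), (np.float64(-2.0), np.float64(28.0)), (np.float64(176.0), np.float64(210.0))]
```

View pics/s1.png

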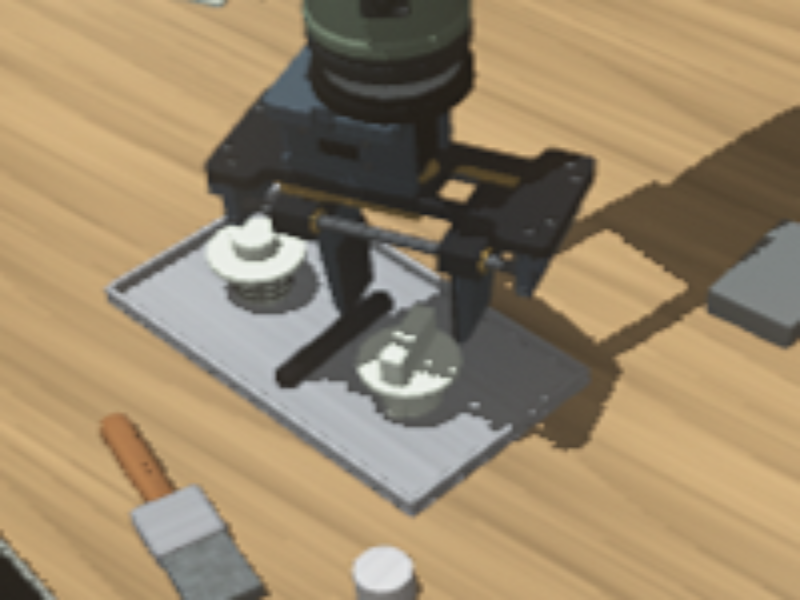

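Request:
arm_command:
  motion:
    - {"offset": [0,0,0.015],"spin": 0}
    - {"offset": [0,0,0.014],"spin": 0}
    - {"offset": [0,0,0.01],"spin": 0}
    - {"offset": [0,0,0.005],"spin": 0}
    - {"offset": [0,0,0],"spin": 0}

```text
time_s: 3.98
ee_pos: [577.0, -119.0, 65.5]
ee_rot: [180.0, -0.0, -163.0]
force: [-0.2, 0.3, -0.1]
gripper_width: 59.9
gripper_force: 0.0
```

```bash
python3 -c "
from h import *
need(578.3,-120.8,63,197)"
```

```text
t 3.975 pos [ 577.  -119.    65.5] [ 180.   -0. -163.] F [-0.2  0.3 -0.1] T [ 0.03 -0.04 -0.  ] w 59.946734185101064 j [ -13.   28.  100.    0.   52. -120.]
tool mm [-0.7 -2.1  2.5] spin -0.001
```

Request:
arm_command:
  motion:
    - {"offset": [-0.0007,-0.002,0.0015],"spin": 0}
    - {"offset": [0,0,0],"spin": 0}
    - {"offset": [0,0,0],"spin": 0}

```text
time_s: 4.35
ee_pos: [578.6, -120.8, 64.7]
ee_rot: [-180.0, 0.0, -163.0]
force: [-0.1, 0.2, -0.7]
gripper_width: 59.9
gripper_force: 0.0
```

Request:
arm_command:
  motion:
    - {"offset": [0,0,0],"spin": 0}
    - {"offset": [0,0,0],"spin": 0}
    - {"offset": [0,0,0],"spin": 0}
    - {"offset": [0,0,0],"spin": 0}
    - {"offset": [0,0,0],"spin": 0}
  jaw: 0.0
  newtons: 45

```text
time_s: 4.97
ee_pos: [578.5, -120.8, 64.4]
ee_rot: [-180.0, 0.0, -163.0]
force: [0.6, 0.1, -1.8]
gripper_width: 13.7
gripper_force: 45.0
```

```bash
python3 -c "
from h import *
need(578.3,-120.8,63,197)"
```

```text
t 4.975 pos [ 578.5 -120.8   64.4] [-180.    0. -163.] F [ 0.6  0.1 -1.8] T [ 0.02 -0.02  0.01] w 13.730523196807793 j [ -13.   28.  100.   -0.   52. -120.]
tool mm [0.2 0.1 1.4] spin -0.0
```

Request:
arm_command:
  motion:
    - {"offset": [0,0,-0.01],"spin": 0}
    - {"offset": [0,0,-0.03],"spin": 0}
    - {"offset": [0,0,-0.04],"spin": 0}
    - {"offset": [0,0,-0.04],"spin": 0}
    - {"offset": [0,0,-0.02],"spin": 0}

```text
time_s: 5.6
ee_pos: [579.2, -120.9, 207.6]
ee_rot: [-179.9, 0.2, -163.0]
force: [-0.2, 0.3, -1.4]
gripper_width: 13.9
gripper_force: 45.0
```

Request:
arm_command:
  motion:
    - {"offset": [-0.0045,0.0225,0],"spin": 0}
    - {"offset": [-0.009,0.045,0],"spin": 0}
    - {"offset": [-0.009,0.045,0],"spin": 0}
    - {"offset": [-0.009,0.045,0],"spin": 0}
    - {"offset": [-0.009,0.045,0],"spin": 0}

```text
time_s: 6.22
ee_pos: [556.4, 87.3, 203.3]
ee_rot: [179.9, -0.1, -163.0]
force: [1.7, 0.6, -1.6]
gripper_width: 13.4
gripper_force: 45.0
```

Request:
arm_command:
  motion:
    - {"offset": [-0.009,0.045,0],"spin": 0}
    - {"offset": [-0.009,0.045,0],"spin": 0}
    - {"offset": [-0.009,0.045,0],"spin": 0}
    - {"offset": [-0.009,0.042,0],"spin": 0}
    - {"offset": [0,0,0],"spin": 0.07}

```text
time_s: 6.85
ee_pos: [538.6, 268.4, 202.9]
ee_rot: [179.9, -0.2, -166.9]
force: [-0.4, -0.9, -2.2]
gripper_width: 14.2
gripper_force: 45.0
```

```bash
python3 - <<'E'
from h import *
np.set_printoptions(precision=1,suppress=True)
need(540.5,265.2,180,193)
for c in ("top","scene"):
    im,d=env.grab_frame(c); cv2.imwrite(f"pics/{c}2.png",im); np.save(f"pics/{c}2.npy",d)
    for t in ("bar","socket","cartridge"):
        for r in env.pinpoint(c,t)[:1]: print(c,t,r["score"],np.array(r["location"]))
cv2.imwrite("pics/s2.png",cv2.resize(im[170:350,320:560],(800,600),interpolation=cv2.INTER_CUBIC))
E
```

```text
t 6.85 pos [538.6 268.4 202.9] [ 179.9   -0.2 -166.9] F [-0.4 -0.9 -2.2] T [ 0.   0.1 -0. ] w 14.19394071115447 j [ 25.  22.  88.   0.  70. -78.]
tool mm [-1.1 -3.5 22.9] spin 0.002
top bar 0.59 [152.1 205.5]
top socket 0.82 [128.7 226.7]
top cartridge 0.62 [153.6 205.1]
scene bar 0.66 [440.3 238.2]
scene socket 0.65 [424.8 268. ]
scene cartridge 0.6 [432.3 253.7]
```

View pics/s2.png

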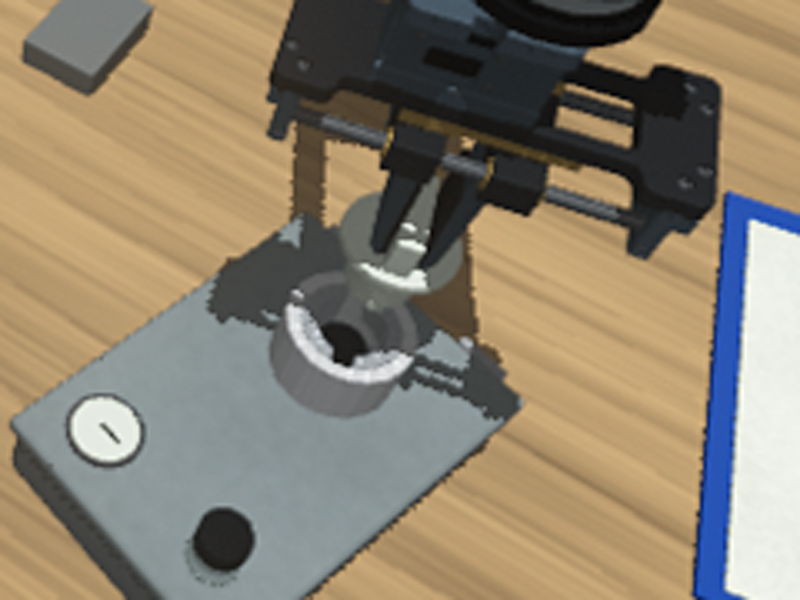

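Request:
arm_command:
  motion:
    - {"offset": [0,0,0.015],"spin": 0}
    - {"offset": [0,0,0.015],"spin": 0}
    - {"offset": [0,0,0.003],"spin": 0}
    - {"offset": [0,0,0],"spin": 0}
    - {"offset": [0,0,0],"spin": 0}

```text
time_s: 7.88
ee_pos: [541.2, 264.7, 171.9]
ee_rot: [180.0, 0.1, -167.0]
force: [-0.2, 0.4, -1.4]
gripper_width: 13.7
gripper_force: 45.0
```

```bash
python3 - <<'E'
from h import *
np.set_printoptions(precision=1,suppress=True)
need(540.5,265.2,164,193)
im,d=env.grab_frame("scene"); P=cloud("scene",d); z=P[...,2]; z0=env.state()["ee_pos"][2]-60.4
m=np.zeros(d.shape,bool); m[200:310,370:490]=1
hsv=cv2.cvtColor(im,cv2.COLOR_BGR2HSV)
print("hist",np.histogram(z[m],bins=np.arange(96,160,4)))
for n,lo,hi in (("ring",97,106),("flangetop",z0+39,z0+45.5)):
    k=m&(z>lo)&(z<hi)&(np.hypot(P[...,0]-540,P[...,1]-265)<42); q=P[k][:,:2].astype(np.float32)
    print(n,k.sum(),cv2.minEnclosingCircle(q),q.min(0),q.max(0))
cv2.imwrite("pics/s3.png",cv2.resize(im[205:325,360:520],(800,600),interpolation=cv2.INTER_CUBIC))
E
```

```text
t 7.875 pos [541.2 264.7 171.9] [ 180.     0.1 -167. ] F [-0.2  0.4 -1.4] T [ 0.1 -0.   0. ] w 13.659129154422171 j [ 25.  23.  91.   0.  66. -78.]
tool mm [0.5 0.6 7.9] spin -0.001
hist (array([ 62, 454,  30,   0,   0,  24,  20,  34,  24,   2,   0,   0,   2,
        39, 326]), array([ 96, 100, 104, 108, 112, 116, 120, 124, 128, 132, 136, 140, 144,
       148, 152, 156]))
ring 536 ((541.73388671875, 264.36370849609375), 35.435550689697266) [519.6 229.3] [576.6 299.4]
flangetop 352 ((540.6949462890625, 264.10137939453125), 30.0289249420166) [518.9 234.5] [570.2 293.6]
```

View pics/s3.png

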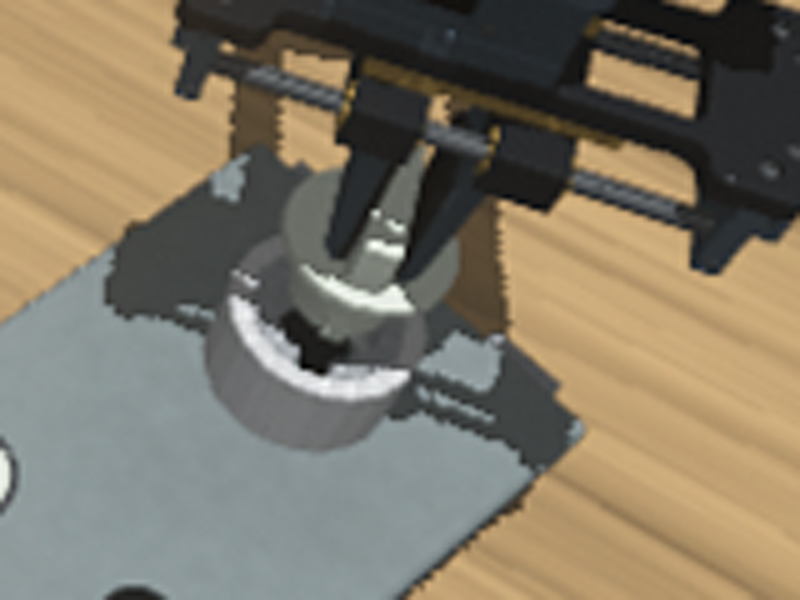

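Request:
arm_command:
  motion:
    - {"offset": [0,0,0.004],"spin": 0}
    - {"offset": [0,0,0.004],"spin": 0}
    - {"offset": [0,0,0.003],"spin": 0}
    - {"offset": [0,0,0],"spin": 0}

```text
time_s: 8.43
ee_pos: [540.7, 264.5, 160.0]
ee_rot: [-180.0, -0.0, -167.0]
force: [-0.0, 0.4, -2.5]
gripper_width: 13.6
gripper_force: 45.0
```

Request:
arm_command:
  motion:
    - {"offset": [0,0,0.002],"spin": 0}
    - {"offset": [0,0,0.002],"spin": 0}
    - {"offset": [0,0,0],"spin": 0}

```text
time_s: 8.8
ee_pos: [540.7, 264.5, 156.3]
ee_rot: [180.0, -0.0, -167.0]
force: [0.2, 0.1, -2.1]
gripper_width: 13.7
gripper_force: 45.0
```

Request:
arm_command:
  motion:
    - {"offset": [0,0,0.002],"spin": 0}
    - {"offset": [0,0,0.002],"spin": 0}
    - {"offset": [0,0,0.001],"spin": 0}
    - {"offset": [0,0,0],"spin": 0}

```text
time_s: 9.3
ee_pos: [540.8, 264.5, 151.4]
ee_rot: [180.0, -0.0, -167.0]
force: [-0.0, -1.6, -2.2]
gripper_width: 14.1
gripper_force: 45.0
```

Request:
arm_command:
  motion:
    - {"offset": [0,0,0.002],"spin": 0}
    - {"offset": [0,0,0.001],"spin": 0}
    - {"offset": [0,0,0],"spin": 0}

```text
time_s: 9.68
ee_pos: [540.8, 264.5, 148.4]
ee_rot: [180.0, -0.0, -167.0]
force: [0.4, 1.0, -2.2]
gripper_width: 13.5
gripper_force: 45.0
```

Request:
arm_command:
  motion:
    - {"offset": [0,0,0.003],"spin": 0}
    - {"offset": [0,0,0.003],"spin": 0}
    - {"offset": [0,0,0.002],"spin": 0}
    - {"offset": [0,0,0],"spin": 0}

```text
time_s: 10.18
ee_pos: [540.8, 264.6, 140.8]
ee_rot: [180.0, 0.0, -167.0]
force: [-1.0, 0.1, 2.9]
gripper_width: 13.5
gripper_force: 45.0
```

Request:
arm_command:
  motion:
    - {"offset": [0,0,0.003],"spin": 0}
    - {"offset": [0,0,0.003],"spin": 0}
    - {"offset": [0,0,0.002],"spin": 0}
    - {"offset": [0,0,0],"spin": 0}

```text
time_s: 10.68
ee_pos: [540.9, 264.6, 132.7]
ee_rot: [180.0, 0.0, -167.0]
force: [-1.8, -1.4, 5.6]
gripper_width: 13.4
gripper_force: 45.0
```

```bash
python3 -c "
from h import *
need(540.8,264.5,127.2,193)"
```

```text
t 10.675 pos [540.9 264.6 132.7] [ 180.    0. -167.] F [-1.8 -1.4  5.6] T [-0.13  0.38  0.01] w 13.394941391656753 j [ 25.  25.  94.   0.  61. -78.]
tool mm [ 0.2 -0.1  5.5] spin -0.001
```

Request:
arm_command:
  motion:
    - {"offset": [0,0,0.002],"spin": 0}
    - {"offset": [0,0,0.002],"spin": 0}
    - {"offset": [0,0,0.001],"spin": 0}
    - {"offset": [0,0,0],"spin": 0}

```text
time_s: 11.18
ee_pos: [540.9, 264.6, 128.2]
ee_rot: [180.0, 0.0, -167.0]
force: [-1.9, -0.4, 7.3]
gripper_width: 13.5
gripper_force: 45.0
```

Request:
arm_command:
  motion:
    - {"offset": [0,0,0.0005],"spin": 0}
    - {"offset": [0,0,0],"spin": 0}

```text
time_s: 11.42
ee_pos: [540.9, 264.6, 127.8]
ee_rot: [180.0, 0.0, -167.0]
force: [-1.2, -1.2, 8.4]
gripper_width: 13.8
gripper_force: 45.0
```

Request:
arm_command:
  motion:
    - {"offset": [0,0,0],"spin": 0.08}
    - {"offset": [0,0,0],"spin": 0.1}
    - {"offset": [0,0,0],"spin": 0.1}
    - {"offset": [0,0,0],"spin": 0.1}
    - {"offset": [0,0,0],"spin": 0}

```text
time_s: 12.05
ee_pos: [541.8, 264.9, 128.1]
ee_rot: [179.9, 0.1, 171.2]
force: [-0.8, -0.8, 7.3]
gripper_width: 13.8
gripper_force: 45.0
```

```bash
python3 -c "
from h import *
need(540.8,264.5,127.2,103)"
```

```text
t 12.05 pos [541.8 264.9 128.1] [1.799e+02 1.000e-01 1.712e+02] F [-0.8 -0.8  7.3] T [-0.13  0.26 -0.  ] w 13.83091414381544 j [ 25.  25.  94.  -0.  60. -56.]
tool mm [ 0.9 -0.5  0.9] spin 1.189
```

Request:
arm_command:
  motion:
    - {"offset": [0,0,0],"spin": 0.1}
    - {"offset": [0,0,0],"spin": 0.12}
    - {"offset": [0,0,0],"spin": 0.12}
    - {"offset": [0,0,0],"spin": 0.12}
    - {"offset": [0,0,0],"spin": 0.1}

```text
time_s: 12.68
ee_pos: [541.9, 264.8, 128.2]
ee_rot: [179.8, 0.1, 138.9]
force: [-0.9, -1.3, 8.0]
gripper_width: 13.9
gripper_force: 45.0
```

Request:
arm_command:
  motion:
    - {"offset": [0,0,0],"spin": 0.12}
    - {"offset": [0,0,0],"spin": 0.12}
    - {"offset": [0,0,0],"spin": 0.12}
    - {"offset": [0,0,0],"spin": 0.08}
    - {"offset": [0,0,0],"spin": 0}

```text
time_s: 13.3
ee_pos: [541.6, 264.7, 128.0]
ee_rot: [179.9, 0.0, 113.9]
force: [-0.4, -0.2, 7.2]
gripper_width: 13.3
gripper_force: 45.0
```

```bash
python3 -c "
from h import *
need(540.8,264.5,127.2,103)"
```

```text
t 13.3 pos [541.6 264.7 128. ] [179.9   0.  113.9] F [-0.4 -0.2  7.2] T [-0.3   0.26 -0.03] w 13.303032657780165 j [25. 25. 94. -0. 60.  1.]
tool mm [ 0.2 -0.9  0.8] spin 0.19
```

Request:
arm_command:
  motion:
    - {"offset": [0,0,0],"spin": 0.05}
    - {"offset": [0,0,0],"spin": 0.05}
    - {"offset": [0,0,0],"spin": 0.04}
    - {"offset": [0,0,0],"spin": 0}

```text
time_s: 13.8
ee_pos: [541.6, 264.7, 128.0]
ee_rot: [179.9, -0.0, 105.9]
force: [-2.2, -1.6, 7.0]
gripper_width: 13.7
gripper_force: 45.0
```

```bash
python3 -c "
from h import *
need(540.8,264.5,127.2,103)"
```

```text
t 13.8 pos [541.6 264.7 128. ] [179.9  -0.  105.9] F [-2.2 -1.6  7. ] T [-0.22  0.24 -0.06] w 13.735444970286219 j [25. 25. 94. -0. 60.  9.]
tool mm [-0.  -0.8  0.8] spin 0.05
```

Request:
arm_command:
  motion:
    - {"offset": [0,0,0],"spin": 0.04}
    - {"offset": [0,0,0],"spin": 0.02}
    - {"offset": [0,0,0],"spin": 0}

```text
time_s: 14.18
ee_pos: [541.5, 264.7, 128.0]
ee_rot: [179.9, -0.0, 102.4]
force: [-1.2, -1.0, 7.4]
gripper_width: 13.9
gripper_force: 45.0
```

```bash
python3 -c "
from h import *
need(540.8,264.5,127.2,103)"
```

```text
t 14.175 pos [541.5 264.7 128. ] [179.9  -0.  102.4] F [-1.2 -1.   7.4] T [-0.28  0.31  0.02] w 13.922567616257135 j [25. 25. 94. -0. 60. 13.]
tool mm [-0.1 -0.7  0.8] spin -0.01
```

No stop felt yet; go on in small steps, watching the torque.

Request:
arm_command:
  motion:
    - {"offset": [0,0,0],"spin": 0.035}
    - {"offset": [0,0,0],"spin": 0}

```text
time_s: 14.42
ee_pos: [541.4, 264.7, 128.0]
ee_rot: [179.9, -0.0, 100.4]
force: [-2.1, -1.5, 6.5]
gripper_width: 13.7
gripper_force: 45.0
```

```bash
python3 -c "
from h import *
need(540.8,264.5,127.2,103)"
```

```text
t 14.425 pos [541.4 264.7 128. ] [179.9  -0.  100.4] F [-2.1 -1.5  6.5] T [-0.25  0.29 -0.  ] w 13.67702815493041 j [25. 25. 94. -0. 60. 15.]
tool mm [-0.1 -0.7  0.8] spin -0.045
```

Request:
arm_command:
  motion:
    - {"offset": [0,0,0],"spin": 0.035}
    - {"offset": [0,0,0],"spin": 0}

```text
time_s: 14.68
ee_pos: [541.4, 264.7, 128.0]
ee_rot: [179.9, -0.0, 98.4]
force: [-1.1, -1.9, 6.8]
gripper_width: 14.1
gripper_force: 45.0
```

```bash
python3 -c "
from h import *
need(540.8,264.5,127.2,103)"
```

```text
t 14.675 pos [541.4 264.7 128. ] [179.9  -0.   98.4] F [-1.1 -1.9  6.8] T [-0.32  0.31 -0.02] w 14.074510997824458 j [25. 25. 94. -0. 60. 17.]
tool mm [-0.1 -0.6  0.8] spin -0.08
```

Request:
arm_command:
  motion:
    - {"offset": [0,0,0],"spin": 0.035}
    - {"offset": [0,0,0],"spin": 0}

```text
time_s: 14.92
ee_pos: [541.2, 264.7, 127.9]
ee_rot: [179.9, -0.0, 96.4]
force: [-1.5, -1.1, 8.0]
gripper_width: 13.5
gripper_force: 45.0
```

```bash
python3 -c "
from h import *
need(540.8,264.5,127.2,103)"
```

```text
t 14.925 pos [541.2 264.7 127.9] [179.9  -0.   96.4] F [-1.5 -1.1  8. ] T [-0.29  0.38  0.01] w 13.490111977229393 j [25. 25. 94. -0. 61. 19.]
tool mm [-0.1 -0.4  0.7] spin -0.115
```

Request:
arm_command:
  motion:
    - {"offset": [0,0,0],"spin": 0.035}
    - {"offset": [0,0,0],"spin": 0}

```text
time_s: 15.18
ee_pos: [541.0, 264.7, 127.9]
ee_rot: [179.9, 0.0, 94.6]
force: [-2.2, -1.0, 7.6]
gripper_width: 13.7
gripper_force: 45.0
```

```bash
python3 - <<'E'
from h import *
need(540.8,264.5,127.2,103)
im,d=env.grab_frame("scene"); np.save("pics/s4.npy",d)
cv2.imwrite("pics/s4.png",cv2.resize(im[205:325,360:520],(800,600),interpolation=cv2.INTER_CUBIC))
E
```

```text
t 15.175 pos [541.  264.7 127.9] [179.9   0.   94.6] F [-2.2 -1.   7.6] T [-0.22  0.55  0.77] w 13.655674578098823 j [25. 25. 94. -0. 61. 20.]
tool mm [-0.2 -0.2  0.7] spin -0.147
```

View pics/s4.png

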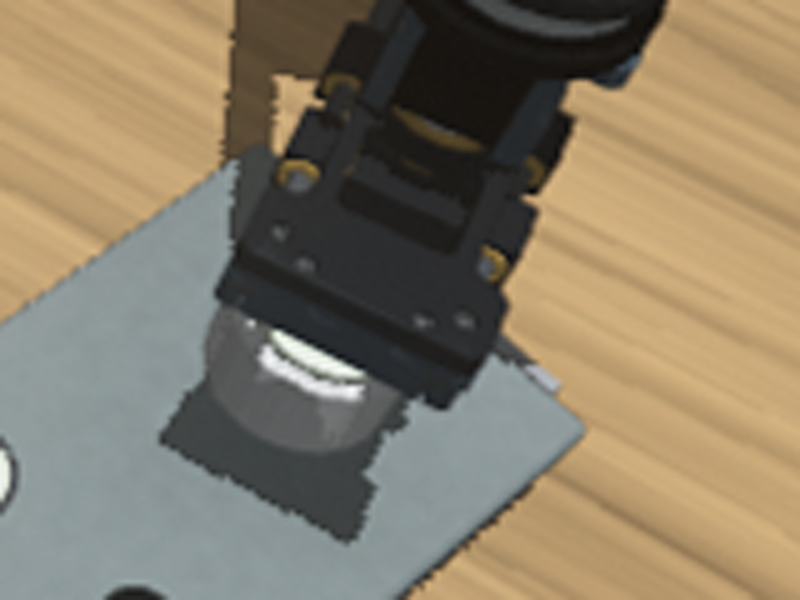

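Request:
arm_command:
  motion:
    - {"offset": [0,0,-0.001],"spin": 0}
    - {"offset": [0,0,-0.001],"spin": 0}
    - {"offset": [0,0,-0.001],"spin": 0}
    - {"offset": [0,0,0],"spin": 0}

```text
time_s: 15.72
ee_pos: [540.9, 264.6, 128.7]
ee_rot: [-180.0, 0.0, 94.4]
force: [2.4, 1.4, -8.8]
gripper_width: 14.0
gripper_force: 45.0
```

```bash
python3 -c "
from h import *
need(540.8,264.5,127.2,103)"
```

```text
t 15.725 pos [540.9 264.6 128.7] [-180.     0.    94.4] F [ 2.4  1.4 -8.8] T [ 0.38 -0.59  0.79] w 14.033837471290965 j [25. 25. 94. -0. 61. 21.]
tool mm [-0.1 -0.1  1.5] spin -0.15
```

Request:
arm_command:
  motion:
    - {"offset": [0,0,0.002],"spin": 0}
    - {"offset": [0,0,0],"spin": -0.03}
    - {"offset": [0,0,0],"spin": 0}

```text
time_s: 16.1
ee_pos: [541.0, 264.6, 129.7]
ee_rot: [179.9, -0.1, 96.1]
force: [-2.4, -1.0, 6.0]
gripper_width: 13.9
gripper_force: 45.0
```

```bash
python3 -c "
from h import *
need(540.8,264.5,127.2,103)"
```

```text
t 16.1 pos [541.  264.6 129.7] [ 1.799e+02 -1.000e-01  9.610e+01] F [-2.4 -1.   6. ] T [-0.17  0.31  0.09] w 13.93666543485893 j [25. 25. 94.  0. 61. 19.]
tool mm [-0.1 -0.2  2.5] spin -0.121
```

Request:
arm_command:
  motion:
    - {"offset": [0,0,-0.001],"spin": 0}
    - {"offset": [0,0,-0.001],"spin": 0}
    - {"offset": [0,0,0],"spin": 0}

```text
time_s: 16.48
ee_pos: [541.0, 264.6, 131.7]
ee_rot: [179.9, -0.1, 96.1]
force: [-2.4, -1.2, 5.8]
gripper_width: 13.8
gripper_force: 45.0
```

```bash
python3 -c "
from h import *
need(540.8,264.5,127.2,103)"
```

```text
t 16.475 pos [541.  264.6 131.7] [ 1.799e+02 -1.000e-01  9.610e+01] F [-2.4 -1.2  5.8] T [-0.14  0.27  0.07] w 13.823762476991742 j [25. 25. 94.  0. 61. 19.]
tool mm [-0.1 -0.2  4.5] spin -0.121
```

Request:
arm_command:
  motion:
    - {"offset": [0,0,0],"spin": 0}
    - {"offset": [0,0,0],"spin": 0}
    - {"offset": [0,0,0],"spin": 0}
    - {"offset": [0,0,0],"spin": 0}
  jaw: 0.05

```text
time_s: 16.98
ee_pos: [540.8, 264.5, 129.8]
ee_rot: [-180.0, 0.0, 96.1]
force: [0.7, 0.2, -0.5]
gripper_width: 49.1
gripper_force: 0.0
```

Request:
arm_command:
  motion:
    - {"offset": [0,0,-0.01],"spin": 0}
    - {"offset": [0,0,-0.03],"spin": 0}
    - {"offset": [0,0,-0.04],"spin": 0}
    - {"offset": [0,0,-0.02],"spin": 0}
    - {"offset": [0,0,0],"spin": 0}

```text
time_s: 17.6
ee_pos: [541.8, 265.0, 232.3]
ee_rot: [179.7, -0.1, 96.1]
force: [0.2, -1.0, -1.0]
gripper_width: 49.8
gripper_force: 0.0
```

Request:
arm_command:
  motion:
    - {"offset": [0.02,0.04,0],"spin": 0}
    - {"offset": [0.02,0.04,0],"spin": 0}
    - {"offset": [0.02,0.04,0],"spin": 0}
    - {"offset": [0.02,0.04,0],"spin": 0}
    - {"offset": [0,0,0],"spin": 0}

```text
time_s: 18.23
ee_pos: [692.5, 362.1, 225.4]
ee_rot: [-179.8, 0.1, 96.2]
force: [-0.3, -0.6, -0.4]
gripper_width: 50.1
gripper_force: 0.0
```

```bash
python3 - <<'E'
from h import *
np.set_printoptions(precision=1,suppress=True)
need(540.8,264.5,127.2,103)
im,d=env.grab_frame("scene"); P=cloud("scene",d); z=P[...,2]; r=np.hypot(P[...,0]-540.5,P[...,1]-264.3); ok=(d>0)&(r<36)&(z<150)
for n,m in (("bar",ok&(z>130)),("flange",ok&(z>106)&(z<122)&(r>12))):
    q=P[m]; print(n,m.sum(),np.median(q[:,2]) if m.any() else None, cv2.minAreaRect(q[:,:2].astype(np.float32)) if m.any() else None)
cv2.imwrite("pics/s5.png",cv2.resize(im[130:370,200:520],(800,600),interpolation=cv2.INTER_CUBIC))
E
```

```text
t 18.225 pos [692.5 362.1 225.4] [-179.8    0.1   96.2] F [-0.3 -0.6 -0.4] T [-0.   0.1  0. ] w 50.13232107619214 j [27. 39. 56.  0. 86. 21.]
tool mm [ -80.8 -161.3   98.2] spin -0.119
bar 283 139.5603797792736 ((540.7789916992188, 265.0937805175781), (16.180683135986328, 49.63943099975586), 6.332327842712402)
flange 395 114.33766415619573 ((543.1209106445312, 265.36138916015625), (56.51097106933594, 55.95651626586914), 45.92719650268555)
```

View pics/s5.png

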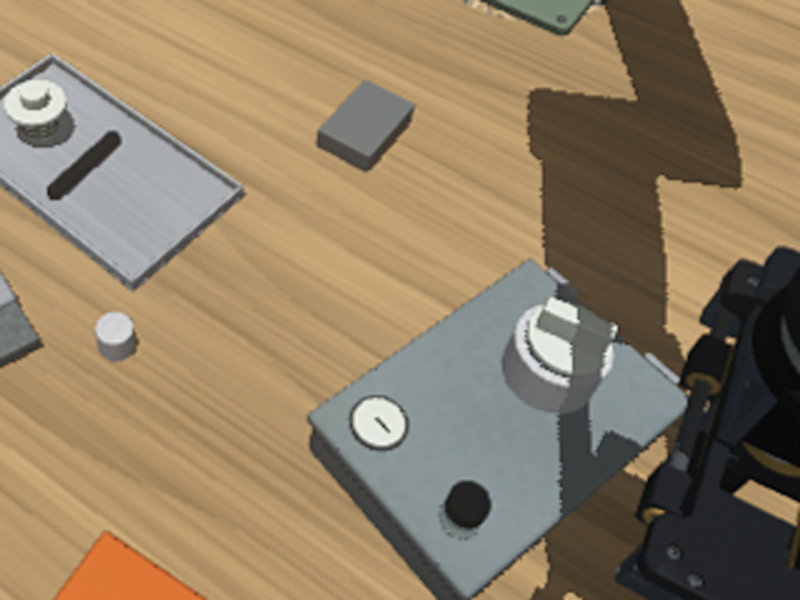

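The cartridge sits with its flange top at 114 mm and the bar at about 96°. That puts the underside 30 mm below the mouth, which is the locked depth. The plain plug stands where it was, and the gripper is clear.

```bash
python3 -c "
from h import *
print(env.job_done())"
```

```text
the job is handed in; nothing more can be done
None
```

The cartridge is locked in the bayonet socket and released, with its underside 30 mm below the mouth as specified. The plain plug is still standing where it was, and the job was handed in at about 18 s.

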